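# Put the four inked hand stamps back on their own rests

## Task

The four inked hand stamps in the print studio all stand on the wrong rests. Swap them round, parking one at a time in the middle of the black rubber mat to get a free spot, until each stamp stands upright in the middle of the rest cut in its own shape (round, square, triangle, oblong; any way round will do) and is let go. The faces are wet with ink, so never set a stamp on the bare table or tip one over, and leave the ink jar where it is.

Things in the scene. Friction and masses are not known exactly. Their poses are not given: they have to be found in the camera images.
- stamp_round: Loose hand stamp of dark wood, about 0.12 kg: round base of diameter 54 mm, 20 mm thick, inked face down; from its centre rises a plain upright round wooden handle, diameter 24 mm, from 20 to 75 mm above the underside. Origin: centre of the underside, under the handle; z up.
- stamp_square: Loose hand stamp of dark wood, about 0.12 kg: square base 48 x 48 mm, sides along its x and y, 20 mm thick, inked face down; from its centre rises a plain upright round wooden handle, diameter 24 mm, from 20 to 75 mm above the underside. Origin: centre of the underside, under the handle; z up.
- stamp_triangle: Loose hand stamp of dark wood, about 0.12 kg: base an equilateral triangle 66 mm on a side, one corner on its +x axis, 38 mm from the centre, 20 mm thick, inked face down; from its centre rises a plain upright round wooden handle, diameter 24 mm, from 20 to 75 mm above the underside. Origin: centre of the underside, under the handle; z up.
- stamp_oblong: Loose hand stamp of dark wood, about 0.12 kg: oblong base 68 mm (x) by 34 mm (y), 20 mm thick, inked face down; from its centre rises a plain upright round wooden handle, diameter 24 mm, from 20 to 75 mm above the underside. Origin: centre of the underside, under the handle; z up.
- rest_round: Stamp rest, fixed to the table: flat plywood round disc, diameter 100 mm, 10 mm thick. Origin: centre of the underside, on the table top, below the plate's centroid; its flat top is 10 mm above. Home of the round stamp; at the start a stamp of another shape stands on it.
- rest_square: Stamp rest, fixed to the table: flat plywood square plate 92 x 92 mm, sides along its x and y, 10 mm thick. Origin: centre of the underside, on the table top, below the plate's centroid; its flat top is 10 mm above. Home of the square stamp; at the start a stamp of another shape stands on it.
- rest_triangle: Stamp rest, fixed to the table: flat plywood equilateral triangular plate, 132 mm on a side, one corner on its +x axis 76 mm from the centre, 10 mm thick. Origin: centre of the underside, on the table top, below the plate's centroid; its flat top is 10 mm above. Home of the triangle stamp; at the start a stamp of another shape stands on it.
- rest_oblong: Stamp rest, fixed to the table: flat plywood oblong plate 124 mm (x) by 70 mm (y), 10 mm thick. Origin: centre of the underside, on the table top, below the plate's centroid; its flat top is 10 mm above. Home of the oblong stamp; at the start a stamp of another shape stands on it.
- spare_mat: Free spot: black rubber grid mat 130 mm (x) by 80 mm (y), 6 mm thick, fixed to the table, empty at the start. Origin: centre of the underside, on the table top.
- ink_jar: Bystander: loose closed ink jar, diameter 60 mm, 75 mm tall, 0.4 kg, standing upright among the rests. Origin: centre of the underside.
There are look-alikes about, which are no part of the job. Leave any pink look-alike of the stamp_triangle alone.

How it is judged:
By the outcome, as a careful person would: the job done as asked, in the order asked, and still so for the second after the job is handed in, with the robot touching nothing.
It also fails if it takes over 147 s, if anything falls off the work surface, if the arm or the gripper's body presses on something with over 40 N, if the wrist force passes 120 N, or if a joint passes its speed limit or range.

## Robot

A 6-joint arm with a two-finger parallel gripper is mounted at the origin on the work surface. World frame = base frame: x ahead of the robot, y to its left, z up, the work surface at z = 0. Lengths are in m, angles in rad, forces in N, time in s.
With the tool pointing down it reaches from about 0.25 to 0.775 m from the base axis. Payload 4 kg.
Tool frame: the origin (TCP) lies midway between the tips of the shut fingers; the grasp point (between the pads) lies grip_point_offset behind it (grip_point_offset is the distance from the TCP to the grasp point, in m); z points along the fingers, y is the line along which they close (so a half turn about z gives the same grasp; the last joint's range is limited). The gripper opens to 94 mm and grips with 3 to 60 N. Pads are 16 mm wide; open, the fingers measure 119 mm over their backs; the gripper's body (75 mm by 177 mm) begins 78 mm behind the grasp point.
Start: joints at [-1.425, 0.087, 1.371, -0, 1.684, -0.103], TCP at [0.135, -0.533, 0.206] pointing down, gripper open.
Joint ranges: [-3.1, 3.1], [-0.76, 2.03], [0.27, 2.55], [-1.08, 4.22], [0.17, 2.65], [-2.57, 2.57]. Speed limits (rad/s): [2.79, 2.79, 3.14, 3.14, 3.14, 3.14].

## Interface

Orientations are given as [roll, pitch, yaw] about the fixed x, y, z axes, in that order (R = Rz(yaw) Ry(pitch) Rx(roll)).
In Python, from bench import * gives the robot as it stands. The module is installed in compiled form; this text tells all that it offers.
- The arm moves only by the tool apply_moves, never from a script. Its argument "commands" is a list of rows, each a list of 7 numbers: the turn, a rotation vector about the world's x, y, z in rad, then the shift along the world's x, y, z in m, then the opening in per cent of the stroke, from 0 (shut) to 100 (fully open). In form: [[ax, ay, az, x, y, z, jaw], ...]. A call has exactly 5 rows; each row is the pose to reach, as a shift and turn from the pose commanded when the call began; what a row does not reach only later rows make up. A row lasts 1/10 s, in which the tool goes at most 50 mm and 8.59 degrees, less where a joint would pass 70% of its speed; a pose out of reach is approached as far as the arm can. A call with a gripper value outside its range is refused whole. The fingers move at their own pace and stop on an object; the grip force is fixed at half the most. Time passes only in rows, so rows that repeat a pose let the fingers close, or fill a call up. It gives the time, the measured TCP pose, the force, the opening and the grip force at its end, in the units of the state.
- get_obs(): the state, without advancing time (a new reading comes with each control period).
- snapshot(name): name is "scene" or "top" or "wrist"; returns a dict with "pixels" (420x560x3 uint8, red, green, blue), "vertical_fov" (degrees; the focal length in pixels is half the picture's height over the tangent of half this angle, whatever the lens; pixels are square), "cx", "cy" (the principal point, pixels), "rvec" (rotation vector, rad) and "tvec" (3), from world to camera coordinates, as OpenCV has them. Camera axes: x right, y down, z forward; pixel columns grow to the right and rows downward; lengths in m; the calibration is good to about 2 mm. The wrist camera is an equidistant fisheye: a pixel r from the principal point sees the ray r / f radians off the axis. A picture is of the moment at which its call begins. There is no depth.
- close_job(): hands the job in; it is judged then, once.
Trained networks look in the newest picture that a camera, given by its name, has taken for a name from the list of things; names that differ only in an ending like _2 or _b are one class to them, and where a whole thing is asked for, a point or a joint stands for the part that bears it (a point fixed in the world has none). Each returns a list of dicts, best first, with "score" (0 to 1); they miss things now and then, are a little off and sometimes report something else, mostly with a low value. They report only what shows in the picture. A call takes as long as a camera call. They do not tell look-alikes from the thing itself.
- masks_of(camera, query): "mask" (420x560 bool, what is visible of it) and "extent" ([left, top, right, bottom] in pixels, round what is visible of it).
- place_of(camera, query): "pixel" ([column, row] in pixels: a listed point, or the origin of a listed thing).
The state is a dict: "time": time; "joint_positions": joint angles; "qvel": joint speeds; "joint_torque": joint torques, N m; "tool_pos": TCP position; "ee_rot": TCP orientation; "wrist_force": force on the tool from outside, world axes, zero at the start; "wrist_torque": the same for the moment, N m; "width": finger opening in m; "finger_force": force on a finger pad.
Only numpy, scipy, OpenCV 4.12 (cv2) and the standard library are available. Lean on these libraries where they do the work, as an engineer would, in place of code of your own. Each camera call takes 0.05 s, during which the arm holds its last target. There are 200 camera calls.

## Working session

There is one attempt and no reset: what is moved stays moved. The work goes in short steps, Python scripts to look and compute and a tool call to move; the robot and the scene stay as the last step left them, time stands still between calls to the robot, and variables do not carry over. Pictures are saved under pics/ and viewed, at most 14 in all, crops included, and the job is handed in when it is done.

Besides the shell and the picture viewer there is one more tool, called after "Request:" by a JSON object that holds its "op" and its "data", one argument or row to a line. apply_moves: Moves the arm, as the interface text tells. Its arguments: {"type":"object","properties":{"commands":{"type":"array"}},"required":["commands"]}

```bash
mkdir -p pics; cat > h.py <<'E'
from bench import *
import numpy as np, cv2
def snap(n,f=None):
    s=snapshot(n)
    if f: cv2.imwrite('pics/'+f,np.ascontiguousarray(s['pixels'][:,:,::-1]))
    return s
def ray(s,px):
    f=210/np.tan(np.radians(s['vertical_fov'])/2)
    R=cv2.Rodrigues(np.array(s['rvec'],float))[0];t=np.array(s['tvec'],float)
    d=np.array([(px[0]-s['cx'])/f,(px[1]-s['cy'])/f,1.])
    return -R.T@t,R.T@d
def on(s,px,z):
    o,d=ray(s,px);return o+d*(z-o[2])/d[2]
E
python3 - <<'E'
from h import *
for n in ['top','scene']:
    s=snap(n,n+'.png'); print(n,s['vertical_fov'],s['cx'],s['cy'])
    for q,z in [('stamp_round',.01),('stamp_square',.01),('stamp_triangle',.01),('stamp_oblong',.01),('rest_round',0),('rest_square',0),('rest_triangle',0),('rest_oblong',0),('spare_mat',0),('ink_jar',0)]:
        for r in place_of(n,q)[:3]:
            print(q,round(r['score'],2),np.round(r['pixel']),np.round(on(s,r['pixel'],z),3))
print(get_obs())
E
```

```text
top 42.59774645411055 271.36870408279225 202.36492581871855
stamp_round 0.91 [192. 115.] [0.655 0.202 0.01 ]
stamp_square 0.68 [282. 205.] [ 0.453 -0.007  0.01 ]
stamp_triangle 0.89 [364. 212.] [ 0.439 -0.192  0.01 ]
stamp_triangle 0.67 [376. 282.] [ 0.284 -0.219  0.01 ]
rest_round 0.64 [362. 208.] [ 0.449 -0.19   0.   ]
rest_square 0.88 [275. 129.] [0.629 0.011 0.   ]
rest_square 0.45 [376. 126.] [ 0.638 -0.22   0.   ]
rest_triangle 0.91 [283. 207.] [ 0.449 -0.009  0.   ]
rest_triangle 0.26 [376. 129.] [ 0.631 -0.219  0.   ]
rest_oblong 0.62 [191. 121.] [0.644 0.205 0.   ]
spare_mat 0.92 [182. 202.] [0.457 0.222 0.   ]
ink_jar 0.9 [377. 126.] [ 0.639 -0.223  0.   ]
scene 44.331574305364796 280.3184937940667 217.1381246274103
stamp_round 0.65 [405. 194.] [0.644 0.19  0.01 ]
stamp_square 0.7 [269. 226.] [ 0.456 -0.003  0.01 ]
stamp_square 0.49 [407. 189.] [0.643 0.201 0.01 ]
stamp_triangle 0.95 [204. 304.] [ 0.441 -0.191  0.01 ]
stamp_triangle 0.86 [123. 278.] [ 0.29  -0.223  0.01 ]
stamp_triangle 0.28 [208. 307.] [ 0.449 -0.192  0.01 ]
stamp_oblong 0.84 [358. 262.] [0.631 0.012 0.01 
[... 346 characters left out ...]
  0.   ]
{'time': 1.1, 'joint_positions': array([-1.42510107e+00,  8.71948856e-02,  1.37068996e+00, -1.81522900e-06,
        1.68360364e+00, -1.03134196e-01]), 'qvel': array([-0.00100158,  0.0008535 ,  0.00048913, -0.00089486, -0.00074602,
        0.00041823]), 'joint_torque': array([-2.03181719e-05, -3.40055430e+01, -3.02604926e+01,  7.17769400e-02,
        2.37307046e-02, -6.43014218e-06]), 'tool_pos': array([ 0.13542801, -0.53308735,  0.20551378]), 'ee_rot': array([3.14148922e+00, 1.25186258e-05, 2.48829248e-01]), 'wrist_force': array([ 0.10073758,  0.16480936, -0.43599612]), 'wrist_torque': array([-0.03147772,  0.01570999,  0.05280843]), 'finger_force': 0.0, 'width': 0.09401690969092842}
```

View pics/top.png

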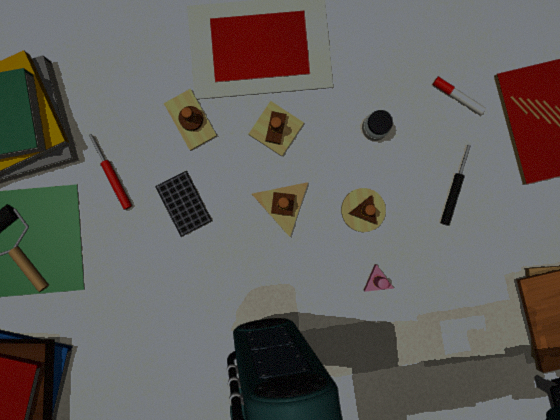

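View pics/scene.png

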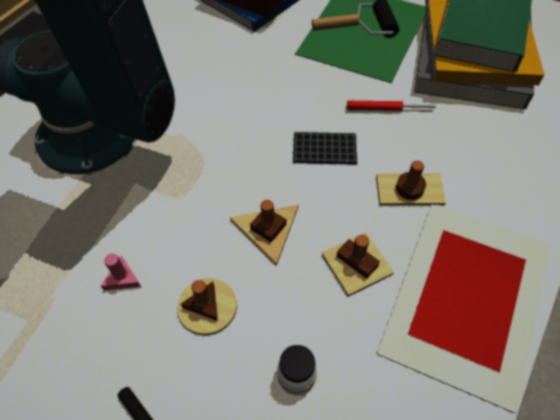

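Top view (world x up, y left): the round stamp stands on the oblong rest (191,118), the oblong stamp on the square rest (277,128), the square stamp on the triangle rest (283,205) and the triangle stamp on the round rest (364,210). The mat is empty at (184,203), the jar is at (378,125), and the pink look-alike is at (377,280). The scene view agrees. The stamps form one 4-cycle, so I'll park the round stamp first.

```bash
python3 - <<'E'
from h import *
try: print('gpo',grip_point_offset)
except Exception as e: print(e)
A={'rest_round':(.445,-.19),'rest_square':(.631,.01),'rest_triangle':(.453,-.008),'rest_oblong':(.644,.206),'spare_mat':(.455,.224),
'stamp_round':(.647,.2),'stamp_oblong':(.631,.01),'stamp_square':(.453,-.006),'stamp_triangle':(.44,-.191)}
for n in ['top','scene']:
    s=snap(n)
    for q,a in A.items():
        z=.006 if 'mat' in q else .01
        for r in masks_of(n,q):
            m=r['mask'].astype(np.uint8)
            c=max(cv2.findContours(m,cv2.RETR_EXTERNAL,cv2.CHAIN_APPROX_NONE)[0],key=len)[:,0]
            if 'rest' in q or 'mat' in q:
                w=np.array([on(s,p,z)[:2] for p in cv2.convexHull(c)[:,0].astype(float)]).astype(np.float32)
                M=cv2.moments(w);cen=np.array([M['m10'],M['m01']])/M['m00']
                if np.hypot(*(cen-a))>.05: continue
                rc=cv2.minAreaRect(w*1000)
                _,tri=cv2.minEnclosingTriangle(w*1000) if 'tri' in q else (0,np.zeros(1))
                print(n,q,round(r['score'],2),cen.round(4),'rect',np.round(rc[0]),np.round(rc[1]),np.round(rc[2]),np.round(tri.squeeze()).tolist())
            else:
                # base corner yaw + handle-top blob: brightest part of the stamp
                cen=on(s,c.mean(0),.03)[:2]
                if np.hypot(*(cen-a))>.06: continue
                px=s['pixels'].astype(int);v=px[:,:,0]*m; 
                t=np.percentile(px[:,:,0][m>0],88)
                b=((v>=t)&(m>0)).astype(np.uint8)
                k,l,st,ce=cv2.connectedComponentsWithStats(b)
                i=1+st[1:,4].argmax()
                print(n,q,round(r['score'],2),'top px',ce[i].round(1),st[i,2:].tolist(),on(s,ce[i],.085)[:2].round(4))
    if n=='top':
        im=s['pixels'][80:245,150:400,::-1]
        im=np.clip(im.astype(float)*1.6,0,255).astype(np.uint8)
        cv2.imwrite('pics/crop.png',cv2.resize(im,(800,528),interpolation=cv2.INTER_CUBIC))
E
```

```text
gpo 0.0188
top rest_round 0.96 [ 0.4452 -0.19  ] rect [ 445. -190.] [97. 98.] 45.0 0.0
top rest_square 0.8 [0.6281 0.0093] rect [629.  10.] [95. 95.] 57.0 0.0
top rest_square 0.7 [0.6292 0.0105] rect [629.  11.] [35. 73.] 80.0 0.0
top rest_triangle 0.68 [ 0.455  -0.0094] rect [440. -13.] [107. 121.] 13.0 [[508.0, -68.0], [381.0, -24.0], [477.0, 63.0]]
top rest_oblong 0.72 [0.6465 0.2064] rect [646. 206.] [127.  73.] 29.0 0.0
top spare_mat 0.56 [0.4531 0.2174] rect [454. 217.] [130.  80.] 28.0 0.0
top stamp_round 0.59 top px [184.8 111.9] [12, 10, 55] [0.6461 0.2058]
top stamp_oblong 0.81 top px [275.3 121.8] [8, 9, 56] [0.6274 0.0115]
top stamp_square 0.84 top px [282.7 201.9] [9, 9, 57] [ 0.4557 -0.0065]
top stamp_triangle 0.88 top px [369.5 209.6] [8, 8, 49] [ 0.4421 -0.191 ]
scene rest_round 0.81 [ 0.4472 -0.1908] rect [ 446. -191.] [ 98. 102.] 33.0 0.0
scene rest_square 0.6 [0.6298 0.0086] rect [630.   9.] [95. 95.] 57.0 0.0
scene rest_triangle 0.67 [ 0.4567 -0.0093] rect [441. -14.] [113. 130.] 13.0 [[480.0, 67.0], [511.0, -68.0], [379.0, -25.0]]
scene rest_oblong 0.91 [0.6485 0.2043] rect [648. 204.] [126.  74.] 30.0 0.0
scene spare_mat 0.66 [0.4552 0.2165] rect [455. 217.] [133.  90.] 28.0 0.0
scene stamp_round 0.65 top px [418.3 165.4] [14, 18, 91] [0.6485 0.2031]
scene stamp_oblong 0.93 top px [361.4 239.4] [18, 10, 105] [0.6269 0.0118]
scene stamp_square 0.82 top px [266.7 204.8] [12, 9, 83] [ 0.4561 -0.0075]
scene stamp_triangle 0.61 top px [198.1 285.7] [14, 12, 109] [ 0.4426 -0.192 ]
```

View pics/crop.png

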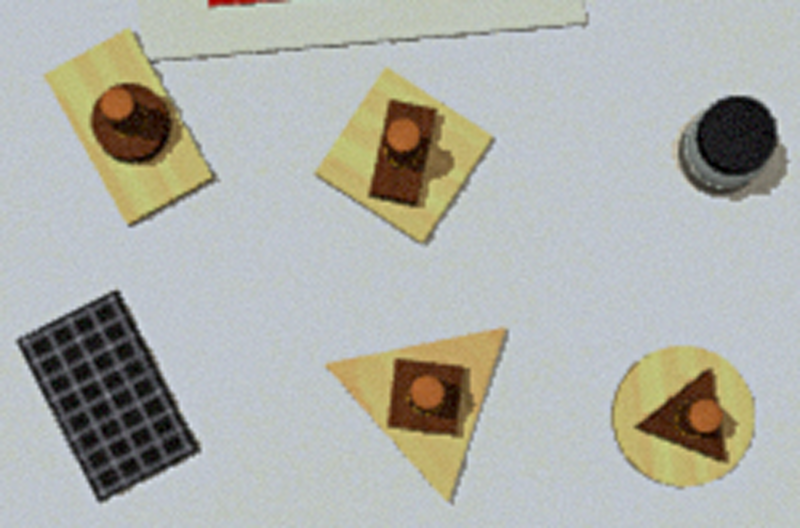

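The crop shows each stamp near the middle of its rest, with handle tops at crop (117,103), (404,134), (427,394) and (705,415). The oblong stamp's long axis sits at about -10° and its rest's at +29°, so I'll turn it +39° on the way. Now moving to the round stamp.

Request:
{"op": "apply_moves", "data": {
  "commands": [
    [0,0,0,0.028,0.04,0,100],
    [0,0,0,0.056,0.08,0,100],
    [0,0,0,0.084,0.12,0,100],
    [0,0,0,0.112,0.16,0,100],
    [0,0,0,0.14,0.2,0,100]
  ]
}}

```text
time: 2.6
tool_pos: [0.2762, -0.3315, 0.2057]
ee_rot: [3.141, -0.0, 0.248]
wrist_force: [0.2, -0.2, 0.5]
width: 0.0943
finger_force: 0.0
```

Request:
{"op": "apply_moves", "data": {
  "commands": [
    [0,0,0,0.028,0.04,0,100],
    [0,0,0,0.056,0.08,0,100],
    [0,0,0,0.084,0.12,0,100],
    [0,0,0,0.112,0.16,0,100],
    [0,0,0,0.14,0.2,0,100]
  ]
}}

```text
time: 3.1
tool_pos: [0.4163, -0.1313, 0.2059]
ee_rot: [3.141, -0.001, 0.249]
wrist_force: [1.2, -1.2, 0.2]
width: 0.0936
finger_force: 0.0
```

Request:
{"op": "apply_moves", "data": {
  "commands": [
    [0,0,0,0.028,0.04,0,100],
    [0,0,0,0.056,0.08,0,100],
    [0,0,0,0.084,0.12,0,100],
    [0,0,0,0.112,0.16,0,100],
    [0,0,0,0.14,0.2,0,100]
  ]
}}

```text
time: 3.6
tool_pos: [0.5563, 0.0689, 0.2056]
ee_rot: [3.141, -0.0, 0.249]
wrist_force: [0.4, -0.6, -0.2]
width: 0.0942
finger_force: 0.0
```

Request:
{"op": "apply_moves", "data": {
  "commands": [
    [0,0,0,0.024,0.036,-0.014,100],
    [0,0,0,0.048,0.072,-0.028,100],
    [0,0,0,0.072,0.108,-0.042,100],
    [0,0,0,0.091,0.1355,-0.056,100],
    [0,0,0,0.091,0.1355,-0.056,100]
  ]
}}

```text
time: 4.1
tool_pos: [0.646, 0.2058, 0.1444]
ee_rot: [-3.14, 0.006, 0.253]
wrist_force: [-0.6, -0.3, 0.3]
width: 0.0941
finger_force: 0.0
```

```bash
python3 - <<'E'
from h import *
s=snap('wrist','w1.png');print(s['vertical_fov'],s['cx'],s['cy'],s['rvec'],s['tvec'],get_obs()['tool_pos'])
E
```

```text
65.70646984690485 279.040526073744 205.7744895760387 [-2.32583871  1.79935731  0.22078254] [0.036087   0.64570607 0.49320541] [0.64577765 0.20382325 0.14628266]
```

View pics/w1.png

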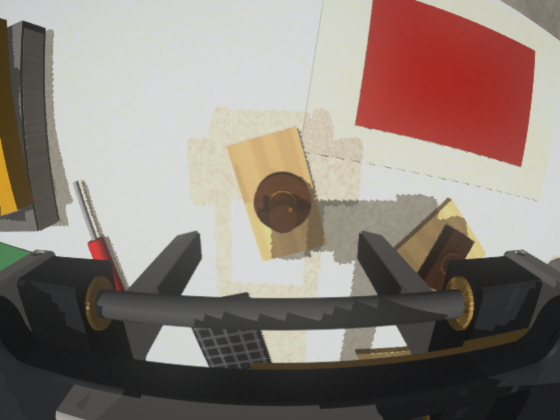

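The wrist view shows the handle at (282,200), centred between the fingers. Descending now.

Request:
{"op": "apply_moves", "data": {
  "commands": [
    [0,0,0,0.001,0,-0.04,100],
    [0,0,0,0.001,0,-0.075,100],
    [0,0,0,0.001,0,-0.103,100],
    [0,0,0,0.001,0,-0.103,100],
    [0,0,0,0.001,0,-0.103,0]
  ]
}}

```text
time: 4.65
tool_pos: [0.6475, 0.2015, 0.0477]
ee_rot: [3.141, -0.001, 0.248]
wrist_force: [-0.2, 0.2, 1.0]
width: 0.0892
finger_force: 0.0
```

Request:
{"op": "apply_moves", "data": {
  "commands": [
    [0,0,0,0,0,0,0],
    [0,0,0,0,0,0,0],
    [0,0,0,0,0,0,0],
    [0,0,0,0,0,0,0],
    [0,0,0,0,0,0,0]
  ]
}}

```text
time: 5.15
tool_pos: [0.6476, 0.2025, 0.0469]
ee_rot: [3.141, -0.001, 0.249]
wrist_force: [0.1, 0.5, 1.3]
width: 0.0492
finger_force: 0.0
```

Request:
{"op": "apply_moves", "data": {
  "commands": [
    [0,0,0,0,0,0,0],
    [0,0,0,0,0,0,0],
    [0,0,0,0,0,0,0],
    [0,0,0,0,0,0,0],
    [0,0,0,0,0,0,0]
  ]
}}

```text
time: 5.65
tool_pos: [0.6474, 0.2025, 0.0464]
ee_rot: [-3.141, 0.0, 0.249]
wrist_force: [-0.3, -0.3, -0.8]
width: 0.0235
finger_force: 30.0
```

Request:
{"op": "apply_moves", "data": {
  "commands": [
    [0,0,0,0,0,0.02,0],
    [0,0,0,0,0,0.05,0],
    [0,0,0,0,0,0.08,0],
    [0,0,0,0,0,0.11,0],
    [0,0,0,0,0,0.11,0]
  ]
}}

```text
time: 6.15
tool_pos: [0.6501, 0.203, 0.1624]
ee_rot: [3.141, -0.01, 0.249]
wrist_force: [0.4, 0.0, -0.8]
width: 0.0238
finger_force: 30.0
```

Request:
{"op": "apply_moves", "data": {
  "commands": [
    [0,0,0,-0.045,0.003,0,0],
    [0,0,0,-0.09,0.007,0,0],
    [0,0,0,-0.135,0.01,0,0],
    [0,0,0,-0.175,0.013,0,0],
    [0,0,0,-0.1935,0.0145,0,0]
  ]
}}

```text
time: 6.65
tool_pos: [0.4497, 0.2167, 0.154]
ee_rot: [3.142, 0.005, 0.25]
wrist_force: [0.8, -0.4, -1.0]
width: 0.0237
finger_force: 30.0
```

Request:
{"op": "apply_moves", "data": {
  "commands": [
    [0,0,0,0,0,-0.035,0],
    [0,0,0,0,0,-0.07,0],
    [0,0,0,0,0,-0.095,0],
    [0,0,0,0,0,-0.105,0],
    [0,0,0,0,0,-0.107,0]
  ]
}}

```text
time: 7.15
tool_pos: [0.452, 0.2162, 0.0467]
ee_rot: [3.141, 0.005, 0.249]
wrist_force: [-0.2, -0.2, -0.1]
width: 0.0232
finger_force: 30.0
```

```bash
python3 - <<'E'
from h import *
s=snap('scene','s2.png');o=get_obs();print(o['tool_pos'],o['wrist_force'],o['width'],o['joint_positions'])
E
```

```text
[0.45318886 0.21657972 0.04818646] [-0.25360663 -0.24857351 -1.93194016] 0.023576216365438194 [ 3.32994562e-01  7.06369031e-02  1.70798860e+00 -1.55576434e-04
  1.36544222e+00  1.65509810e+00]
```

View pics/s2.png

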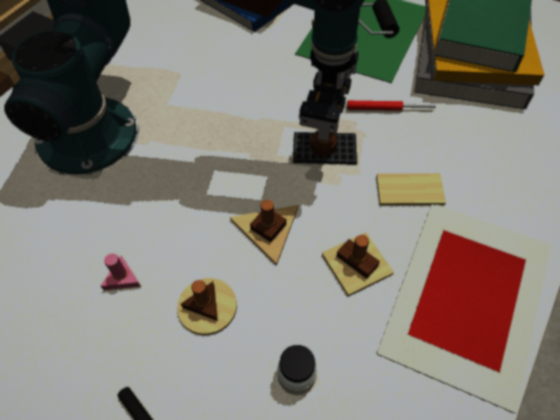

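The round stamp hangs just above the middle of the mat, at about (325,148). Lowering it 4 to 5 mm, then releasing.

Request:
{"op": "apply_moves", "data": {
  "commands": [
    [0,0,0,0.001,0,-0.001,0],
    [0,0,0,0.001,0,-0.002,0],
    [0,0,0,0.001,0,-0.003,0],
    [0,0,0,0.001,0,-0.004,0],
    [0,0,0,0.001,0,-0.004,0]
  ]
}}

```text
time: 7.7
tool_pos: [0.455, 0.217, 0.0457]
ee_rot: [3.142, -0.0, 0.249]
wrist_force: [0.2, -0.3, -1.5]
width: 0.0236
finger_force: 30.0
```

Request:
{"op": "apply_moves", "data": {
  "commands": [
    [0,0,0,0,0,-0.001,0],
    [0,0,0,0,0,-0.001,0],
    [0,0,0,0,0,-0.002,0],
    [0,0,0,0,0,-0.002,0],
    [0,0,0,0,0,-0.002,0]
  ]
}}

```text
time: 8.2
tool_pos: [0.4549, 0.2169, 0.0434]
ee_rot: [3.141, 0.0, 0.249]
wrist_force: [-0.0, 0.8, -1.3]
width: 0.0238
finger_force: 30.0
```

Request:
{"op": "apply_moves", "data": {
  "commands": [
    [0,0,0,0,0,-0.001,0],
    [0,0,0,0,0,-0.001,0],
    [0,0,0,0,0,-0.0015,0],
    [0,0,0,0,0,-0.0015,0],
    [0,0,0,0,0,-0.0015,0]
  ]
}}

```text
time: 8.7
tool_pos: [0.4549, 0.2169, 0.0423]
ee_rot: [3.141, -0.0, 0.249]
wrist_force: [-1.1, -0.5, 0.7]
width: 0.0236
finger_force: 30.0
```

Request:
{"op": "apply_moves", "data": {
  "commands": [
    [0,0,0,0,0,0,65],
    [0,0,0,0,0,0,65],
    [0,0,0,0,0,0,65],
    [0,0,0,0,0,0,65],
    [0,0,0,0,0,0,65]
  ]
}}

```text
time: 9.2
tool_pos: [0.455, 0.2169, 0.042]
ee_rot: [3.142, -0.0, 0.249]
wrist_force: [0.5, -0.2, 0.0]
width: 0.0591
finger_force: 0.0
```

Request:
{"op": "apply_moves", "data": {
  "commands": [
    [0,0,0,0,0,0.02,65],
    [0,0,0,0,0,0.05,65],
    [0,0,0,0,0,0.085,65],
    [0,0,0,0,0,0.1,65],
    [0,0,0,0.02,-0.024,0.1,65]
  ]
}}

```text
time: 9.7
tool_pos: [0.4758, 0.1953, 0.1461]
ee_rot: [-3.14, -0.007, 0.253]
wrist_force: [-0.5, -0.2, 0.6]
width: 0.0611
finger_force: 0.0
```

Request:
{"op": "apply_moves", "data": {
  "commands": [
    [0,0,0,0.03,-0.036,0,65],
    [0,0,0,0.06,-0.072,0,65],
    [0,0,0,0.09,-0.108,0,65],
    [0,0,0,0.12,-0.144,0,65],
    [0,0,0,0.145,-0.174,0,65]
  ]
}}

```text
time: 10.2
tool_pos: [0.6212, 0.0167, 0.1418]
ee_rot: [3.141, -0.0, 0.248]
wrist_force: [0.1, -0.3, 0.3]
width: 0.061
finger_force: 0.0
```

```bash
python3 - <<'E'
from h import *
s=snap('wrist','w2.png');print(get_obs()['tool_pos'])
s=snap('scene');m=masks_of('scene','stamp_round')
for r in m[:2]: print(r['score'],r['extent'])
E
```

```text
[0.6241478  0.01156846 0.14096977]
0.67 [309.7, 120.3, 338.6, 157.1]
```

View pics/w2.png

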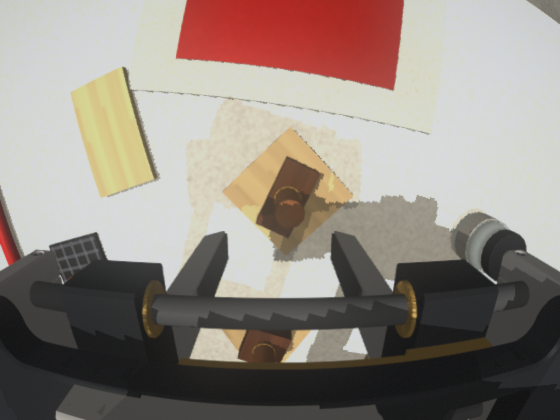

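The wrist view shows the oblong stamp's handle at about (288,205) and the finger midline at about (279). The scene camera shows the round stamp standing on the mat. I'll let the arm settle before correcting.

Request:
{"op": "apply_moves", "data": {
  "commands": [
    [0,0,0,0.004,-0.004,0,65],
    [0,0,0,0.004,-0.004,-0.03,65],
    [0,0,0,0.004,-0.004,-0.03,65],
    [0,0,0,0.004,-0.004,-0.03,65],
    [0,0,0,0.004,-0.004,-0.03,65]
  ]
}}

```text
time: 10.85
tool_pos: [0.6242, 0.0157, 0.1134]
ee_rot: [3.141, -0.002, 0.25]
wrist_force: [-0.5, 0.3, 0.1]
width: 0.0614
finger_force: 0.0
```

Request:
{"op": "apply_moves", "data": {
  "commands": [
    [0,0,0,0.003,-0.004,-0.02,65],
    [0,0,0,0.003,-0.004,-0.05,65],
    [0,0,0,0.003,-0.004,-0.067,65],
    [0,0,0,0.003,-0.004,-0.067,65],
    [0,0,0,0.003,-0.004,-0.067,0]
  ]
}}

```text
time: 11.35
tool_pos: [0.6276, 0.0111, 0.0464]
ee_rot: [3.141, -0.002, 0.249]
wrist_force: [0.7, -0.5, 1.1]
width: 0.0561
finger_force: 0.0
```

Request:
{"op": "apply_moves", "data": {
  "commands": [
    [0,0,0,0,0,0,0],
    [0,0,0,0,0,0,0],
    [0,0,0,0,0,0,0],
    [0,0,0,0,0,0,0],
    [0,0,0,0,0,0,0]
  ]
}}

```text
time: 11.85
tool_pos: [0.6272, 0.0108, 0.0457]
ee_rot: [3.141, -0.001, 0.249]
wrist_force: [-0.8, -0.4, 2.1]
width: 0.0236
finger_force: 30.0
```

Request:
{"op": "apply_moves", "data": {
  "commands": [
    [0,0,0,0,0,0,0],
    [0,0,0,0,0,0,0],
    [0,0,0,0,0,0,0],
    [0,0,0,0,0,0.01,0],
    [0,0,0,0,0,0.03,0]
  ]
}}

```text
time: 12.35
tool_pos: [0.6248, 0.0111, 0.0726]
ee_rot: [-3.14, 0.006, 0.249]
wrist_force: [0.6, -0.2, -0.8]
width: 0.0233
finger_force: 30.0
```

Request:
{"op": "apply_moves", "data": {
  "commands": [
    [0,0,0,0,0,0.04,0],
    [0,0,0,0,0,0.08,0],
    [0,0,0.1,0.002,0.02,0.08,0],
    [0,0,0.2,0.006,0.06,0.08,0],
    [0,0,0.3,0.01,0.1,0.08,0]
  ]
}}

```text
time: 12.85
tool_pos: [0.637, 0.1113, 0.1554]
ee_rot: [3.141, -0.0, 0.551]
wrist_force: [-0.1, -0.1, -1.6]
width: 0.0234
finger_force: 30.0
```

Request:
{"op": "apply_moves", "data": {
  "commands": [
    [0,0,0.12,0.004,0.035,0,0],
    [0,0,0.24,0.007,0.07,0,0],
    [0,0,0.34,0.0103,0.0945,0,0],
    [0,0,0.38,0.0103,0.0945,0,0],
    [0,0,0.38,0.0103,0.0945,0,0]
  ]
}}

```text
time: 13.35
tool_pos: [0.6467, 0.2064, 0.1542]
ee_rot: [-3.141, 0.001, 0.93]
wrist_force: [0.0, 0.1, -2.0]
width: 0.0236
finger_force: 30.0
```

Request:
{"op": "apply_moves", "data": {
  "commands": [
    [0,0,0,0,0,-0.03,0],
    [0,0,0,0,0,-0.06,0],
    [0,0,0,0,0,-0.09,0],
    [0,0,0,0,0,-0.1,0],
    [0,0,0,0,0,-0.1,0]
  ]
}}

```text
time: 13.85
tool_pos: [0.6457, 0.2044, 0.0525]
ee_rot: [-3.138, 0.004, 0.927]
wrist_force: [-0.3, -0.8, -1.5]
width: 0.0233
finger_force: 30.0
```

```bash
python3 - <<'E'
from h import *
s=snap('wrist','w3.png');s=snap('scene','s3.png');o=get_obs();print(o['tool_pos'],o['wrist_force'])
E
```

```text
[0.64812709 0.20522552 0.05651126] [-0.11766404 -0.35549338 -0.82827536]
```

View pics/w3.png

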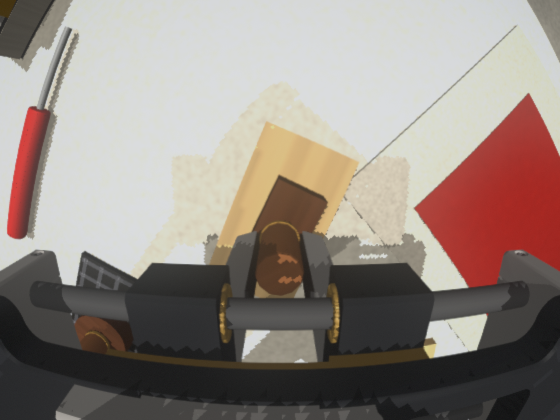

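The oblong stamp is lined up over the oblong rest, with its base at (290,205) parallel to the plate. Lowering it.

Request:
{"op": "apply_moves", "data": {
  "commands": [
    [0,0,0,0,0,-0.004,0],
    [0,0,0,0,0,-0.007,0],
    [0,0,0,0,0,-0.009,0],
    [0,0,0,0,0,-0.0105,0],
    [0,0,0,0,0,-0.0105,0]
  ]
}}

```text
time: 14.45
tool_pos: [0.6475, 0.2054, 0.0457]
ee_rot: [3.141, -0.001, 0.929]
wrist_force: [-1.0, -0.2, 3.6]
width: 0.0235
finger_force: 30.0
```

Request:
{"op": "apply_moves", "data": {
  "commands": [
    [0,0,0,0,0,0,65],
    [0,0,0,0,0,0,65],
    [0,0,0,0,0,0,65],
    [0,0,0,0,0,0,65],
    [0,0,0,0,0,0,65]
  ]
}}

```text
time: 14.95
tool_pos: [0.6472, 0.2054, 0.0443]
ee_rot: [-3.141, 0.0, 0.929]
wrist_force: [0.2, -0.8, -0.4]
width: 0.0594
finger_force: 0.0
```

Request:
{"op": "apply_moves", "data": {
  "commands": [
    [0,0,0,0,0,0.02,65],
    [0,0,0,0,0,0.05,65],
    [0,0,0,0,0,0.085,65],
    [0,0,0,-0.01,-0.012,0.095,65],
    [0,0,0,-0.03,-0.035,0.095,65]
  ]
}}

```text
time: 15.45
tool_pos: [0.6193, 0.1715, 0.1428]
ee_rot: [3.137, -0.005, 0.931]
wrist_force: [-0.6, 0.4, -0.2]
width: 0.0614
finger_force: 0.0
```

Request:
{"op": "apply_moves", "data": {
  "commands": [
    [0,0,0,-0.032,-0.035,0,65],
    [0,0,0,-0.064,-0.07,0,65],
    [0,0,0,-0.096,-0.105,0,65],
    [0,0,0,-0.128,-0.14,0,65],
    [0,0,0,-0.1615,-0.177,0,65]
  ]
}}

```text
time: 15.95
tool_pos: [0.4544, -0.0076, 0.1396]
ee_rot: [3.141, -0.0, 0.93]
wrist_force: [0.2, -0.3, 0.8]
width: 0.0609
finger_force: 0.0
```

Request:
{"op": "apply_moves", "data": {
  "commands": [
    [0,0,0,0,0,0,65],
    [0,0,0,0,0,-0.02,65],
    [0,0,0,0,0,-0.03,65],
    [0,0,0,0,0,-0.03,65],
    [0,0,0,0,0,-0.03,65]
  ]
}}

```text
time: 16.45
tool_pos: [0.4561, -0.006, 0.1095]
ee_rot: [-3.141, 0.0, 0.93]
wrist_force: [0.3, -0.1, 0.1]
width: 0.0612
finger_force: 0.0
```

```bash
python3 - <<'E'
from h import *
s=snap('wrist');w=s['pixels'];s=snap('scene');o=get_obs();print(o['tool_pos'])
cv2.imwrite('pics/c4.png',np.hstack([w,s['pixels']])[:,:,::-1][::1,::1].copy()if 0 else cv2.resize(np.hstack([w,s['pixels']])[:,:,::-1],(800,300)))
E
```

```text
[ 0.45651083 -0.00618718  0.11014388]
```

View pics/c4.png

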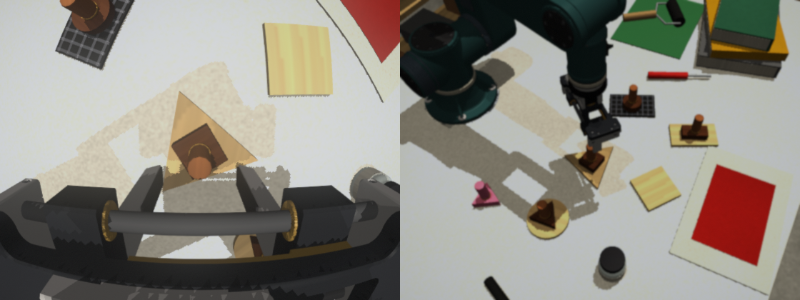

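The oblong stamp stands on its own rest and the round one on the mat. The square stamp's handle at (200,168) is midway between the fingers. Grasping it.

Request:
{"op": "apply_moves", "data": {
  "commands": [
    [0,0,0,0,0,-0.03,65],
    [0,0,0,0,0,-0.055,65],
    [0,0,0,0,0,-0.064,65],
    [0,0,0,0,0,-0.064,65],
    [0,0,0,0,0,-0.064,0]
  ]
}}

```text
time: 17.05
tool_pos: [0.4567, -0.0066, 0.0467]
ee_rot: [3.14, -0.001, 0.929]
wrist_force: [-0.4, -0.9, -0.5]
width: 0.0562
finger_force: 0.0
```

Request:
{"op": "apply_moves", "data": {
  "commands": [
    [0,0,0,0,0,0,0],
    [0,0,0,0,0,0,0],
    [0,0,0,0,0,0,0],
    [0,0,0,0,0,0,0],
    [0,0,0,0,0,0,0]
  ]
}}

```text
time: 17.55
tool_pos: [0.456, -0.0066, 0.0459]
ee_rot: [3.141, -0.0, 0.929]
wrist_force: [0.6, 0.1, 2.8]
width: 0.0234
finger_force: 30.0
```

Request:
{"op": "apply_moves", "data": {
  "commands": [
    [0,0,0,0,0,0,0],
    [0,0,0,0,0,0,0],
    [0,0,0,0,0,0.02,0],
    [0,0,0,0,0,0.06,0],
    [0,0,0,0,0,0.1,0]
  ]
}}

```text
time: 18.05
tool_pos: [0.4544, -0.0064, 0.1449]
ee_rot: [-3.138, 0.002, 0.929]
wrist_force: [0.9, 0.4, -1.0]
width: 0.0235
finger_force: 30.0
```

Request:
{"op": "apply_moves", "data": {
  "commands": [
    [0,0,0,0.035,0.003,0.01,0],
    [0,0,0,0.075,0.007,0.01,0],
    [0,0,0,0.115,0.01,0.01,0],
    [0,0,0,0.155,0.014,0.01,0],
    [0,0,0,0.173,0.0155,0.01,0]
  ]
}}

```text
time: 18.55
tool_pos: [0.6308, 0.0093, 0.1533]
ee_rot: [-3.14, 0.001, 0.929]
wrist_force: [-0.6, -0.0, -1.1]
width: 0.0235
finger_force: 30.0
```

Request:
{"op": "apply_moves", "data": {
  "commands": [
    [0,0,0,0,0,-0.03,0],
    [0,0,0,0,0,-0.065,0],
    [0,0,0,0,0,-0.09,0],
    [0,0,0,0,0,-0.1,0],
    [0,0,0,0,0,-0.1,0]
  ]
}}

```text
time: 19.05
tool_pos: [0.627, 0.009, 0.0527]
ee_rot: [-3.137, 0.003, 0.929]
wrist_force: [-0.1, -0.0, -1.2]
width: 0.0237
finger_force: 30.0
```

Request:
{"op": "apply_moves", "data": {
  "commands": [
    [0,0,0,0,0,-0.004,0],
    [0,0,0,0,0,-0.007,0],
    [0,0,0,0,0,-0.009,0],
    [0,0,0,0,0,-0.0105,0],
    [0,0,0,0,0,-0.0105,0]
  ]
}}

```text
time: 19.55
tool_pos: [0.6293, 0.0089, 0.046]
ee_rot: [3.14, -0.001, 0.929]
wrist_force: [-0.8, -0.4, 1.3]
width: 0.0233
finger_force: 30.0
```

Request:
{"op": "apply_moves", "data": {
  "commands": [
    [0,0,0,0,0,0,65],
    [0,0,0,0,0,0,65],
    [0,0,0,0,0,0,65],
    [0,0,0,0,0,0,65],
    [0,0,0,0,0,0,65]
  ]
}}

```text
time: 20.05
tool_pos: [0.6287, 0.0089, 0.045]
ee_rot: [3.142, 0.0, 0.929]
wrist_force: [0.4, -0.4, 1.0]
width: 0.0594
finger_force: 0.0
```

Request:
{"op": "apply_moves", "data": {
  "commands": [
    [0,0,0,0,0,0.02,65],
    [0,0,0,0,0,0.05,65],
    [0,0,0,0,0,0.085,65],
    [0,0,0,-0.01,-0.011,0.095,65],
    [0,0,0,-0.03,-0.033,0.095,65]
  ]
}}

```text
time: 20.55
tool_pos: [0.6001, -0.0241, 0.1424]
ee_rot: [3.137, -0.003, 0.931]
wrist_force: [-0.5, -0.6, 0.2]
width: 0.0608
finger_force: 0.0
```

Request:
{"op": "apply_moves", "data": {
  "commands": [
    [0,0,0,-0.031,-0.034,0,65],
    [0,0,0,-0.062,-0.067,0,65],
    [0,0,0,-0.093,-0.1,0,65],
    [0,0,0,-0.124,-0.134,0,65],
    [0,0,0,-0.157,-0.1675,0,65]
  ]
}}

```text
time: 21.05
tool_pos: [0.4391, -0.1928, 0.1388]
ee_rot: [-3.14, 0.001, 0.929]
wrist_force: [-0.3, -0.5, -0.0]
width: 0.061
finger_force: 0.0
```

Request:
{"op": "apply_moves", "data": {
  "commands": [
    [0,0,0,0,0,0,65],
    [0,0,0,0,0,-0.02,65],
    [0,0,0,0,0,-0.03,65],
    [0,0,0,0,0,-0.03,65],
    [0,0,0,0,0,-0.03,65]
  ]
}}

```text
time: 21.55
tool_pos: [0.4417, -0.191, 0.1095]
ee_rot: [-3.14, 0.0, 0.93]
wrist_force: [0.0, -0.2, -0.0]
width: 0.0611
finger_force: 0.0
```

```bash
python3 - <<'E'
from h import *
s=snap('wrist');w=s['pixels'];s=snap('scene');o=get_obs();print(o['tool_pos'])
cv2.imwrite('pics/c5.png',cv2.resize(np.hstack([w,s['pixels']])[:,:,::-1],(800,300)))
E
```

```text
[ 0.44236398 -0.19135737  0.11052651]
```

View pics/c5.png

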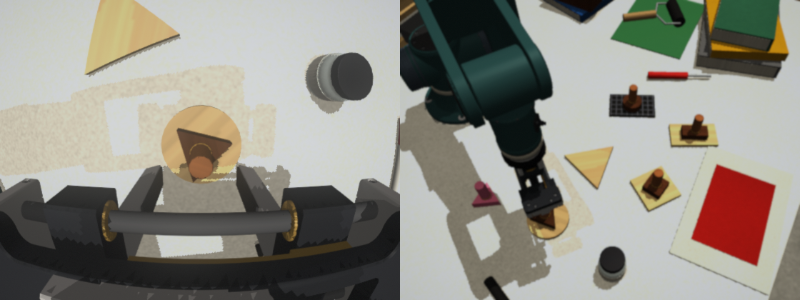

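The square stamp now stands on the square rest, and the triangle's handle is centred between the fingers. I'll grasp it, then turn it -26° on the way to line up with its rest.

Request:
{"op": "apply_moves", "data": {
  "commands": [
    [0,0,0,0,0,-0.03,65],
    [0,0,0,0,0,-0.055,65],
    [0,0,0,0,0,-0.064,65],
    [0,0,0,0,0,-0.064,65],
    [0,0,0,0,0,-0.064,0]
  ]
}}

```text
time: 22.15
tool_pos: [0.4426, -0.1919, 0.0472]
ee_rot: [3.14, -0.0, 0.929]
wrist_force: [0.1, 0.1, -0.6]
width: 0.0565
finger_force: 0.0
```

Request:
{"op": "apply_moves", "data": {
  "commands": [
    [0,0,0,0,0,0,0],
    [0,0,0,0,0,0,0],
    [0,0,0,0,0,0,0],
    [0,0,0,0,0,0,0],
    [0,0,0,0,0,0,0]
  ]
}}

```text
time: 22.65
tool_pos: [0.442, -0.1917, 0.0464]
ee_rot: [3.141, -0.0, 0.929]
wrist_force: [0.3, 0.0, 0.8]
width: 0.0237
finger_force: 30.0
```

Request:
{"op": "apply_moves", "data": {
  "commands": [
    [0,0,0,0,0,0,0],
    [0,0,0,0,0,0,0],
    [0,0,0,0,0,0.02,0],
    [0,0,0,0,0,0.06,0],
    [0,0,0,0,0,0.1,0]
  ]
}}

```text
time: 23.15
tool_pos: [0.4406, -0.1909, 0.1455]
ee_rot: [-3.138, 0.0, 0.929]
wrist_force: [0.3, -0.5, -0.4]
width: 0.0233
finger_force: 30.0
```

Request:
{"op": "apply_moves", "data": {
  "commands": [
    [0,0,-0.09,0.003,0.035,0.01,0],
    [0,0,-0.19,0.006,0.075,0.01,0],
    [0,0,-0.29,0.009,0.115,0.01,0],
    [0,0,-0.39,0.012,0.155,0.01,0],
    [0,0,-0.46,0.014,0.1825,0.01,0]
  ]
}}

```text
time: 23.65
tool_pos: [0.4551, -0.0068, 0.1555]
ee_rot: [-3.141, 0.0, 0.467]
wrist_force: [0.7, -1.4, -0.8]
width: 0.0234
finger_force: 30.0
```

Request:
{"op": "apply_moves", "data": {
  "commands": [
    [0,0,0,0,0,-0.03,0],
    [0,0,0,0,0,-0.065,0],
    [0,0,0,0,0,-0.09,0],
    [0,0,0,0,0,-0.1,0],
    [0,0,0,0,0,-0.1,0]
  ]
}}

```text
time: 24.15
tool_pos: [0.4542, -0.0089, 0.0541]
ee_rot: [-3.139, 0.004, 0.469]
wrist_force: [1.1, 0.3, -0.0]
width: 0.0237
finger_force: 30.0
```

Request:
{"op": "apply_moves", "data": {
  "commands": [
    [0,0,0,0,0,-0.004,0],
    [0,0,0,0,0,-0.007,0],
    [0,0,0,0,0,-0.009,0],
    [0,0,0,0,0,-0.0105,0],
    [0,0,0,0,0,-0.0105,0]
  ]
}}

```text
time: 24.65
tool_pos: [0.4564, -0.0092, 0.0464]
ee_rot: [3.141, -0.001, 0.469]
wrist_force: [-0.7, 0.2, 1.7]
width: 0.024
finger_force: 30.0
```

Request:
{"op": "apply_moves", "data": {
  "commands": [
    [0,0,0,0,0,0,65],
    [0,0,0,0,0,0,65],
    [0,0,0,0,0,0,65],
    [0,0,0,0,0,0,65],
    [0,0,0,0,0,0,65]
  ]
}}

```text
time: 25.15
tool_pos: [0.4557, -0.0091, 0.0454]
ee_rot: [-3.142, 0.0, 0.469]
wrist_force: [-0.4, -0.2, -0.0]
width: 0.0594
finger_force: 0.0
```

Request:
{"op": "apply_moves", "data": {
  "commands": [
    [0,0,0,0,0,0.02,65],
    [0,0,0,0,0,0.05,65],
    [0,0,0,0,0,0.085,65],
    [0,0,0,0,0.011,0.095,65],
    [0,0,0,0,0.036,0.095,65]
  ]
}}

```text
time: 25.65
tool_pos: [0.4573, 0.0266, 0.1426]
ee_rot: [3.139, -0.004, 0.466]
wrist_force: [-0.1, 0.4, -1.4]
width: 0.0612
finger_force: 0.0
```

Request:
{"op": "apply_moves", "data": {
  "commands": [
    [0,0,0,0,0.04,0,65],
    [0,0,0,0,0.08,0,65],
    [0,0,0,0,0.12,0,65],
    [0,0,0,0,0.16,0,65],
    [0,0,0,-0.001,0.19,0,65]
  ]
}}

```text
time: 26.15
tool_pos: [0.4536, 0.2196, 0.1392]
ee_rot: [-3.141, 0.001, 0.471]
wrist_force: [-0.3, 0.3, -0.4]
width: 0.0611
finger_force: 0.0
```

Request:
{"op": "apply_moves", "data": {
  "commands": [
    [0,0,0,0,0,0,65],
    [0,0,0,0,0,-0.02,65],
    [0,0,0,0,0,-0.03,65],
    [0,0,0,0,0,-0.03,65],
    [0,0,0,0,0,-0.03,65]
  ]
}}

```text
time: 26.65
tool_pos: [0.4545, 0.2163, 0.1102]
ee_rot: [3.142, 0.001, 0.468]
wrist_force: [0.6, 0.5, 0.3]
width: 0.0612
finger_force: 0.0
```

```bash
python3 - <<'E'
from h import *
s=snap('wrist');w=s['pixels'];s=snap('scene');o=get_obs();print(o['tool_pos'])
cv2.imwrite('pics/c6.png',cv2.resize(np.hstack([w,s['pixels']])[:,:,::-1],(800,300)))
E
```

```text
[0.45526304 0.21662492 0.11122762]
```

View pics/c6.png

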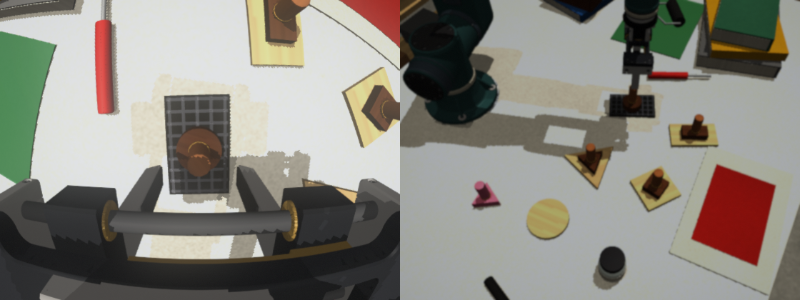

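The triangle stamp is on its rest, and the round stamp's handle at (200,160) is centred between the fingers. Grasping it.

Request:
{"op": "apply_moves", "data": {
  "commands": [
    [0,0,0,0,0,-0.03,65],
    [0,0,0,0,0,-0.055,65],
    [0,0,0,0,0,-0.068,65],
    [0,0,0,0,0,-0.068,65],
    [0,0,0,0,0,-0.068,0]
  ]
}}

```text
time: 27.25
tool_pos: [0.4555, 0.2171, 0.0435]
ee_rot: [3.141, -0.001, 0.469]
wrist_force: [0.1, 0.3, 0.9]
width: 0.0562
finger_force: 0.0
```

Request:
{"op": "apply_moves", "data": {
  "commands": [
    [0,0,0,0,0,0,0],
    [0,0,0,0,0,0,0],
    [0,0,0,0,0,0,0],
    [0,0,0,0,0,0,0],
    [0,0,0,0,0,0,0]
  ]
}}

```text
time: 27.75
tool_pos: [0.455, 0.2171, 0.043]
ee_rot: [3.141, -0.001, 0.469]
wrist_force: [-0.0, -0.1, 1.5]
width: 0.0231
finger_force: 30.0
```

Request:
{"op": "apply_moves", "data": {
  "commands": [
    [0,0,0,0,0,0,0],
    [0,0,0,0,0,0,0],
    [0,0,0,0,0,0.02,0],
    [0,0,0,0,0,0.06,0],
    [0,0,0,0,0,0.1,0]
  ]
}}

```text
time: 28.25
tool_pos: [0.4534, 0.2164, 0.1417]
ee_rot: [-3.141, 0.005, 0.469]
wrist_force: [0.8, -0.4, -0.8]
width: 0.0237
finger_force: 30.0
```

Request:
{"op": "apply_moves", "data": {
  "commands": [
    [0,0,0,0,-0.03,0.02,0],
    [0,0,0,-0.001,-0.07,0.02,0],
    [0,0,0,-0.002,-0.11,0.02,0],
    [0,0,0,-0.003,-0.15,0.02,0],
    [0,0,0,-0.004,-0.19,0.02,0]
  ]
}}

```text
time: 28.75
tool_pos: [0.45, 0.0255, 0.1618]
ee_rot: [-3.141, 0.001, 0.469]
wrist_force: [0.9, -0.9, -0.9]
width: 0.0237
finger_force: 30.0
```

Request:
{"op": "apply_moves", "data": {
  "commands": [
    [0,0,0,-0.001,-0.045,0,0],
    [0,0,0,-0.002,-0.09,0,0],
    [0,0,0,-0.003,-0.135,0,0],
    [0,0,0,-0.004,-0.18,0,0],
    [0,0,0,-0.005,-0.2175,0,0]
  ]
}}

```text
time: 29.25
tool_pos: [0.4448, -0.1927, 0.1616]
ee_rot: [-3.141, 0.001, 0.468]
wrist_force: [0.7, -0.2, -1.7]
width: 0.0235
finger_force: 30.0
```

Request:
{"op": "apply_moves", "data": {
  "commands": [
    [0,0,0,0,0,-0.03,0],
    [0,0,0,0,0,-0.07,0],
    [0,0,0,0,0,-0.095,0],
    [0,0,0,0,0,-0.105,0],
    [0,0,0,0,0,-0.105,0]
  ]
}}

```text
time: 29.75
tool_pos: [0.4443, -0.1898, 0.0555]
ee_rot: [-3.138, 0.003, 0.469]
wrist_force: [1.0, 0.0, -1.3]
width: 0.0235
finger_force: 30.0
```

Request:
{"op": "apply_moves", "data": {
  "commands": [
    [0,0,0,0,0,-0.004,0],
    [0,0,0,0,0,-0.007,0],
    [0,0,0,0,0,-0.01,0],
    [0,0,0,0,0,-0.0115,0],
    [0,0,0,0,0,-0.0115,0]
  ]
}}

```text
time: 30.25
tool_pos: [0.4462, -0.1908, 0.047]
ee_rot: [3.14, -0.001, 0.469]
wrist_force: [-0.9, 0.8, 2.0]
width: 0.0237
finger_force: 30.0
```

Contact felt. Releasing, rising and backing off toward the start side for a final check.

Request:
{"op": "apply_moves", "data": {
  "commands": [
    [0,0,0,0,0,0,65],
    [0,0,0,0,0,0,65],
    [0,0,0,0,0,0,65],
    [0,0,0,0,0,0,65],
    [0,0,0,0,0,0,65]
  ]
}}

```text
time: 30.75
tool_pos: [0.4457, -0.1906, 0.046]
ee_rot: [3.142, 0.0, 0.469]
wrist_force: [0.4, 0.3, 0.7]
width: 0.0595
finger_force: 0.0
```

Request:
{"op": "apply_moves", "data": {
  "commands": [
    [0,0,0,0,0,0.02,65],
    [0,0,0,0,0,0.05,65],
    [0,0,0,0,0,0.09,65],
    [0,0,0,0,0,0.13,65],
    [0,0,0,-0.02,-0.03,0.15,65]
  ]
}}

```text
time: 31.25
tool_pos: [0.4283, -0.2196, 0.2003]
ee_rot: [3.137, -0.005, 0.474]
wrist_force: [0.4, -1.2, -0.2]
width: 0.0612
finger_force: 0.0
```

Request:
{"op": "apply_moves", "data": {
  "commands": [
    [0,0,0,-0.03,-0.035,0,65],
    [0,0,0,-0.06,-0.07,0,65],
    [0,0,0,-0.09,-0.105,0,65],
    [0,0,0,-0.12,-0.14,0,65],
    [0,0,0,-0.15,-0.175,0,65]
  ]
}}

```text
time: 31.75
tool_pos: [0.2744, -0.3968, 0.1961]
ee_rot: [3.141, -0.0, 0.469]
wrist_force: [0.5, -0.4, -0.4]
width: 0.0608
finger_force: 0.0
```

Request:
{"op": "apply_moves", "data": {
  "commands": [
    [0,0,0,-0.02,-0.02,0,65],
    [0,0,0,-0.04,-0.04,0,65],
    [0,0,0,-0.06,-0.06,0,65],
    [0,0,0,-0.06,-0.06,0,65],
    [0,0,0,-0.06,-0.06,0,65]
  ]
}}

```text
time: 32.25
tool_pos: [0.2157, -0.4555, 0.1958]
ee_rot: [-3.141, -0.001, 0.468]
wrist_force: [0.5, -0.5, -0.0]
width: 0.061
finger_force: 0.0
```

```bash
python3 - <<'E'
from h import *
t=snap('top');s=snap('scene')
cv2.imwrite('pics/fin.png',np.hstack([cv2.resize(t['pixels'][80:300,150:400],(400,352)),cv2.resize(s['pixels'][100:400,80:460],(400,352))])[:,:,::-1])
E
```

```text
(no output)
```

View pics/fin.png

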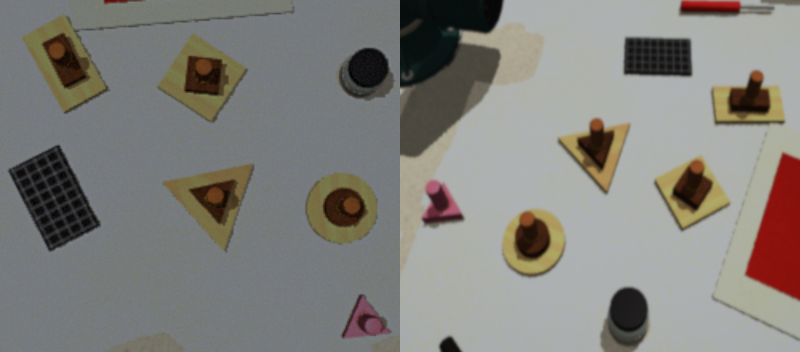

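All four stamps stand upright and centred on their own rests. The mat is empty, and the jar and the pink look-alike haven't moved. Handing in.

```bash
python3 -c "
from bench import *
print(close_job())"
```

```text
the job is handed in; nothing more can be done
None
```

Job handed in: in the final camera check, all four stamps stood upright, centred and released on their own rests, the mat was empty, and the ink jar and pink look-alike had not moved.

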